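# Clip a battery pack into the charging cradle

### The arm

A 6-joint arm with a two-finger parallel gripper is mounted at the origin on the work surface. World frame = base frame: x ahead of the robot, y to its left, z up, the work surface at z = 0. Lengths are in m, angles in degrees, forces in N, time in s.
With the tool pointing down it reaches from about 0.35 to 0.875 m from the base axis. Payload 4.2 kg.
Tool frame: the origin (TCP) lies midway between the tips of the shut fingers; the grasp point (between the pads) lies 19 mm behind it; z points along the fingers, y is the line along which they close (so a half turn about z gives the same grasp; the last joint's range is limited). The gripper opens to 87 mm and grips with 3 to 60 N. Pads are 19 mm wide; open, the fingers measure 117 mm over their backs; the gripper's body (75 mm by 190 mm) begins 51 mm behind the grasp point.
Start: joints at [-57.261, 22.042, 0.453, 0, -68.411, -14.817], TCP at [0.192, -0.595, 0.223] pointing down, gripper open.
Joint ranges: [-179.83, 179.83], [-69.29, 118.12], [-61.27, 80.66], [-181.25, 117.63], [-171.15, -9.14], [-177.46, 177.46]. Speed limits (degrees/s): [159.86, 159.86, 180, 180, 180, 180].

### API

Orientations are given as a 3x3 rotation matrix whose columns are the frame's x, y, z axes.
In Python, from station import sense, capture, camera_params, finish_job gives the robot as it stands.
- The arm moves only by the tool drive_tool, never from a script. Its argument "rows" is a list of rows, each an object of numbers: "tx", "ty", "tz": the shift along the tool's x, y, z in cm; "ax", "ay", "az": the turn, a rotation vector about the tool's x, y, z in rad; "claw": the finger opening in cm, from 0 to 8.7. In form: [{"tx": .., "ty": .., "tz": .., "ax": .., "ay": .., "az": .., "claw": ..}, ...]. A call has 1 to 10 rows; each row shifts and turns the commanded pose from where the row before left it, along the tool's axes as they then stand; what a row does not reach is not made up. A row lasts 1/12 s, in which the tool goes at most 41.7 mm and 7.16 degrees, less where a joint would pass 70% of its speed; a pose out of reach is approached as far as the arm can. A call with a gripper value outside its range is refused whole. The fingers move at their own pace and stop on an object; the grip force is fixed at half the most. Time passes only in rows, so rows that do not move let the fingers close. It gives the time, the measured TCP pose, the force, the opening and the grip force at its end, in the units of the state.
- sense(): the state, without advancing time (a new reading comes with each control period).
- capture(name): name is "scene" or "top"; returns (picture, depth): 400x640x3 uint8, red, green, blue; 400x640 float32, m along the optical axis (not along the pixel's ray), 0 where there is no reading.
- camera_params(name): a dict with "intrinsics" (3x3 intrinsics, pixels), "R" (3x3) and "t" (3): a world point X has camera coordinates R X + t. Camera axes: x right, y down, z forward; pixel columns grow to the right and rows downward; lengths in m; the calibration is good to about 2 mm. A picture is of the moment at which its call begins. camera_params takes no time and is no camera call.
- finish_job(): hands the job in; it is judged then, once.
The state is a dict: "time_s": time; "joints": joint angles; "joint_velocities": joint speeds; "effort": joint torques, N m; "tcp_pos": TCP position; "ee_rot": TCP orientation; "wrist_force": force on the tool from outside, world axes, zero at the start; "moment": the same for the moment, N m; "gripper_width": opening from 0.0 (shut) to 1.0 (fully open); "gripper_force": force on a finger pad.
Only numpy, scipy, OpenCV 4.12 (cv2) and the standard library are available. Lean on these libraries where they do the work, as an engineer would, in place of code of your own. Each camera call takes 0.05 s, during which the arm holds its last target. There are 200 camera calls.

### The job

Swing the spring clip of the white charging cradle up until it stays open, slide the flat dark battery pack, contact end first, along the cradle's channel and press it fully home against the end block with a firm but gentle push, never with force, and let go of it. Then bring the clip down under control, without letting it snap shut, so that it clamps on top of the pack. Leave the remote, the blue controller and the mug where they are.

Things in the scene. Friction and masses are not known exactly. Their poses are not given: they have to be found in the camera images.
- cradle: glossy white charging cradle, 183 x 76 mm, fixed. Origin at its underside on the work surface, x the way the pack slides in, z up. 6 mm foot plate, x -95 to 88 mm. The pack slides on a 30 mm wide tongue (x -90 to -15), then a full-width deck, both 20 mm above the surface. In the channel more than 20 N between pack and cradle does damage; a push of 6 to 12 N on the end block seats the pack
- channel_mouth (a point): start of the channel: cradle x = -3, y = 0, z = 20 mm (on the deck); axes as the cradle. From here to x = 55 the walls are 49 mm apart and end 40 mm above the work surface; 7.5 mm wide lips reach in over the pack, undersides 37 mm above the work surface, so the pack must be slid in. Flared to about 60 mm over the 12 mm before the mouth
- deck_end (a point): on the deck at cradle x = 55, y = 0, z = 20 mm; axes as the cradle. Before it stands the rigid black end block, 46 mm wide, 15 mm high, 12 mm thick. A hidden setting screw puts its face anywhere from cradle x = 28 to 42 mm: its place is not tracked and must be felt
- pack: flat dark grey battery pack, 90 x 46 x 14 mm, about 0.13 kg, loose, lying flat. Origin at the centre of its underside, x towards its contact end (brass strip, orange stripe on top), which goes in first. Hold it across its 46 mm width about 30 mm behind its centre, so that the fingers stay clear of the channel's walls
- pack_front (a point): centre of the pack's contact-end face (45 mm ahead of the pack's origin, 7 mm up); axes as the pack
- clip (a joint): angle of the clip, rad: 0 = fully down (empty cradle), about 0.12 = clamped on the pack, 1.5 = fully open. Over-centre spring: below about 0.9 it pulls shut, above it pulls open and stays; about 4 N at the tab. Shut, its nose blocks the channel. The clip is 12 mm wide and stands between two posts, 58 mm high, at its hinge
- clip_hinge (a point): the clip's hinge line, at x = 65 mm, z = 52 mm of the cradle; axes as the cradle. The hinge runs along y; opening lifts the tab and carries it over towards +x
- clip_tab (a point): centre of the orange disc tab at the clip's free end, 18 mm across, 12 mm thick along the hinge. Clip down: 79 mm from the hinge towards cradle -x and 8 mm above it (60 mm above the work surface); open: about 130 mm above the surface. Pinch its flat sides from above, along the hinge; it can turn between the fingers as it follows its arc. Its axes turn with the clip
- pins (a joint): sprung brass contact bar in the face of the end block, m: 0 = free, standing 2.5 mm proud of the block; 0.0025 = flush, the pack tight against the block. Under 0.4 N, so it does not push the pack back out
- remote: silver remote, 140 x 38 x 16 mm, origin at the centre of its underside; bystander, loose
- controller: small blue controller grip, 96 x 36 x 34 mm, origin at the centre of its underside; bystander, loose
- mug: blue mug, 80 mm across, 90 mm high, at the left, origin at the centre of its underside; bystander, loose
There are look-alikes about, which are no part of the job. Of the things shaped like the cradle, the white one is meant.

How it is judged (in metres and radians):
On the way, in this order (a step that is already met when the one before it is completed fails the run):
1. the clip is swung fully open (past 1.3 rad) (value of joint clip above 1.3 rad), for 0.2 s.
2. with the clip open, the pack is in the channel, contact end first, and pressed home: contact bar within 0.7 mm of flush and more than 4 N between pack and cradle (value of joint clip above 1.2 rad and x of pack_front in the frame of cradle above 0.025 m and value of joint pins above 0.0018 m and contact force between pack and cradle above 4 N), for 0.1 s.
At the end, for the whole second after the job is handed in: the pack lies still and flat in the channel, contact end first, within 1.5 mm of the end block (contact bar pressed at least 1 mm of its 2.5 mm), and the clip is down on it (clip between 0.06 and 0.22 rad), clamping it (value of joint clip between 0.06 and 0.22 rad and value of joint pins above 0.001 m and x of pack_front in the frame of cradle above 0.025 m and horizontal distance between pack_front and clip_hinge below 0.042 m and angle between pack's own z axis and vertical below 0.06 rad and linear speed of pack below 0.01 m/s and contact force between pack and cradle above 2 N); the robot touches nothing.
It fails at once if the pack is forced in the channel: more than 20 N between pack and cradle (contact force between pack and cradle above 20 N and x of pack_front in the frame of cradle above 0 m).
It fails at once if the clip snaps shut: it falls faster than 2.5 rad/s while still more than 0.4 rad open (value of joint clip above 0.4 rad and velocity of joint clip below -2.5 rad/s).
It fails at once if the remote, the controller or the mug is moved more than 20 mm (distance of any of remote, controller, mug from where it was at the start of the episode above 0.02 m).
It also fails if it takes over 72 s, if anything falls off the work surface, if the arm or the gripper's body presses on something with over 40 N, if the wrist force passes 120 N, or if a joint passes its speed limit or range.

## Working session

There is one attempt and no reset: what is moved stays moved. The work goes in short steps, Python scripts to look and compute and a tool call to move; the robot and the scene stay as the last step left them, time stands still between calls to the robot, and variables do not carry over. Pictures are saved under pics/ and viewed, at most 10 in all, crops included, and the job is handed in when it is done.

Besides the shell and the picture viewer there is one more tool, called after "Call:" by a JSON object that holds its "method" and its "body", one argument or row to a line. drive_tool: Moves the arm, as the interface text tells. Its arguments: {"type":"object","properties":{"rows":{"type":"array"}},"required":["rows"]}

```bash
mkdir -p pics; ls
cat > h.py <<'E'
import numpy as np, cv2, json
from station import sense, capture, camera_params, finish_job
def snap(n,tag):
    im,d=capture(n); cv2.imwrite(f'pics/{tag}.png',im[...,::-1]); np.save(f'pics/{tag}.npy',d); return im,d
def px2w(n,tag,pts,z=None):
    d=np.load(f'pics/{tag}.npy'); p=camera_params(n); K=np.array(p['intrinsics']);R=np.array(p['R']);t=np.array(p['t']);out=[]
    for u,v in pts:
        r=np.linalg.inv(K)@[u,v,1]
        if z is None:
            w=d[int(v)-1:int(v)+2,int(u)-1:int(u)+2]; w=w[w>0]; s=np.median(w) if w.size else np.nan
        else:
            C=-R.T@t; s=(z-C[2])/(R.T@r)[2]
        out.append(R.T@(r*s-t))
    return np.round(np.array(out),4)
E
python3 - <<'E'
from h import *
s=sense();print(s)
for n in('scene','top'):
    snap(n,n+'0');p=camera_params(n);print(n,np.round(-np.array(p['R']).T@p['t'],3),p['R'],p['intrinsics'])
E
```

```text
pics
{'time_s': 0.0, 'joints': array([-5.72616486e+01,  2.20891768e+01,  3.80380940e-01, -2.99644561e-02,
       -6.84112986e+01, -1.48174130e+01]), 'joint_velocities': array([ 0.03131169,  0.0272535 , -0.09874798,  0.01403511, -0.03561349,
       -0.05801242]), 'effort': array([-3.05113363e-04, -3.90664208e+01,  1.87408197e+01,  4.21978444e+00,
        1.11082080e-02, -1.82861450e-04]), 'tcp_pos': array([ 0.19216099, -0.59409191,  0.22147788]), 'ee_rot': array([[-9.51541344e-01, -3.07519993e-01, -7.24478275e-04],
       [-3.07520839e-01,  9.51539189e-01,  2.02603198e-03],
       [ 6.63241300e-05,  2.15064536e-03, -9.99997685e-01]]), 'wrist_force': array([-0.49591798,  0.11955743, -0.32942585]), 'moment': array([-0.0436821 , -0.00707933, -0.00448324]), 'gripper_force': 0.0, 'gripper_width': 1.0025782691592462}
scene [1.003 0.801 0.648] [[-0.84454885  0.53547474  0.00201177]
 [ 0.29072268  0.46167533 -0.83805502]
 [-0.44968608 -0.70719353 -0.54558202]] [[471.48629339   0.         319.27385205]
 [  0.         471.48629339 201.4292245 ]
 [  0.           0.           1.        ]]
top [0.444 0.07  1.123] [[-0.0062578  -0.9999553   0.00708793]
 [-0.99749951  0.00574314 -0.07043972]
 [ 0.07039586 -0.00751101 -0.99749086]] [[418.28496379   0.         317.94120607]
 [  0.         418.28496379 199.01389927]
 [  0.           0.           1.        ]]
```

View pics/top0.png

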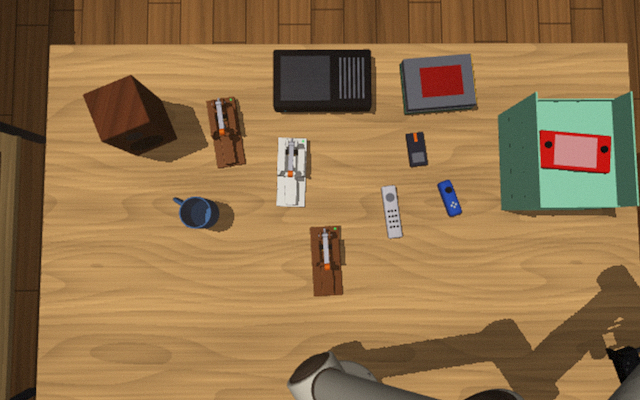

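View pics/scene0.png

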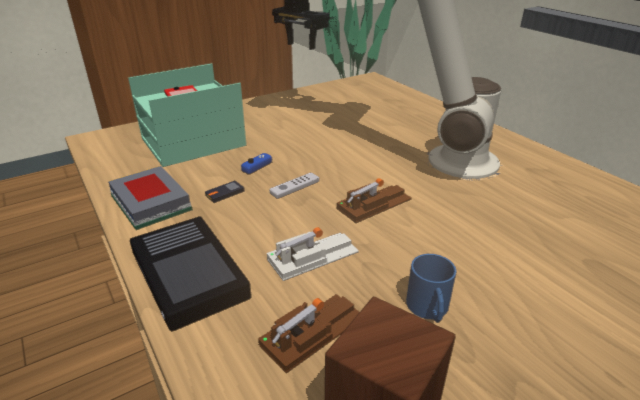

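The top picture shows three cradle shapes: white at (291,172), brown at (227,131) and brown at (327,260). The white one is meant. The dark pack is at (417,149) with its orange stripe at (415,136). The remote is at (392,211), the blue controller at (450,198) and the mug at (200,213). An enlarged crop comes next to confirm.

Run:
```python
import cv2
a=cv2.imread('pics/top0.png')
L=cv2.resize(a[130:215,270:315],None,fx=7,fy=7,interpolation=cv2.INTER_CUBIC)
R=cv2.resize(a[125:172,400:435],None,fx=10,fy=10,interpolation=cv2.INTER_CUBIC)
import numpy as np
o=np.zeros((595,700,3),np.uint8);o[:595,:315]=L;o[:470,340:690]=R
cv2.imwrite('pics/c0.png',o)
```

```text
(no output)
```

View pics/c0.png

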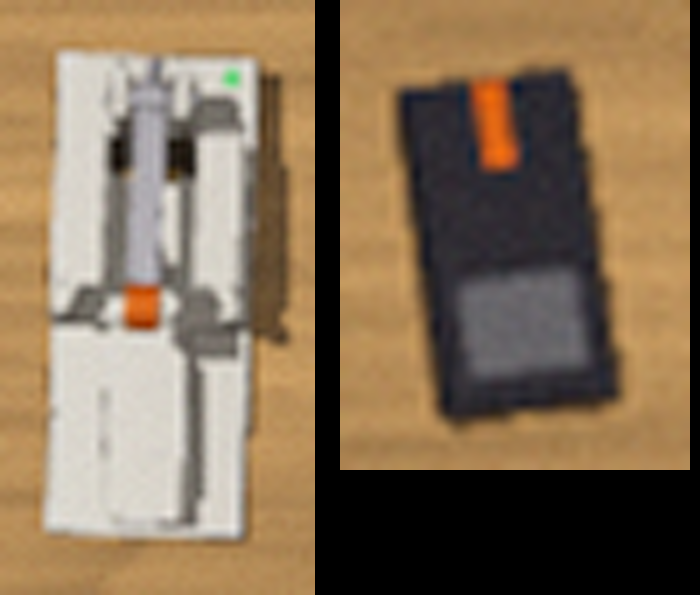

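The crop confirms the white cradle: clip down, orange tab at crop (142,307), black end block behind it, mouth towards the robot. It also confirms the pack, with its stripe end facing away from the robot.

Run:
```python
from h import *
f=lambda P,s,u0,v0:[(u0+(x+.5)/s-.5,v0+(y+.5)/s-.5) for x,y in P]
c=px2w('top','top0',f([(58,53),(257,58),(243,537),(45,532)],7,270,130),.006)
p=px2w('top','top0',f([(58,90),(232,70),(278,400),(105,418)],10,400,125),.014)
tab=px2w('top','top0',f([(142,307)],7,270,130),.065)
for n,q in(('cr',c),('pk',p)):
    ax=(q[0]+q[1]-q[2]-q[3])/2
    print(n,q[:,:2].tolist(),'ctr',q.mean(0),'len',np.linalg.norm(ax),np.linalg.norm(q[0]-q[1]),'yaw',np.degrees(np.arctan2(ax[1],ax[0])),np.degrees(np.arctan2(*(-(q[1]-q[0])[[0,1]]*[-1,1]))))
print(tab)
# depth-based check: scene cam points
print('tab scene',px2w('scene','scene0',[(318,232)]))
# cradle from minAreaRect of depth points height>4mm in top
d=np.load('pics/top0.npy');P=camera_params('top');K=np.array(P['intrinsics']);R=np.array(P['R']);t=np.array(P['t'])
def cloud(u0,u1,v0,v1):
    v,u=np.mgrid[v0:v1,u0:u1];z=d[v0:v1,u0:u1];r=np.stack([u,v,np.ones_like(u)],-1)@np.linalg.inv(K).T*z[...,None]
    return (r-t)@R
for n,b,z0 in(('cr',(268,316,128,216),.003),('pk',(402,432,127,170),.007)):
    w=cloud(*b).reshape(-1,3);print(n,'tablez',np.percentile(w[:,2],[5,50,95]));w=w[w[:,2]>z0]
    print(cv2.minAreaRect((w[:,:2]*1000).astype(np.float32)))
```

```text
cr [[0.6913, 0.169], [0.6889, 0.0921], [0.5037, 0.0983], [0.5061, 0.1738]] ctr [0.5975 0.1333 0.006 ] len 0.18528165046760559 0.0769374421202057 yaw -1.7010485659199157 -1.787584537302567
pk [[0.6977, -0.1746], [0.7029, -0.2217], [0.6132, -0.2319], [0.6086, -0.1854]] ctr [ 0.6556 -0.2034  0.014 ] len 0.09001449883213253 0.04738617941974221 yaw 6.698681087587735 6.300134111201557
[[0.5845 0.1332 0.065 ]]
tab scene [[0.5859 0.1403 0.0642]]
cr tablez [-0.00252752  0.00315555  0.05545389]
((580.721923828125, 132.91058349609375), (127.42838287353516, 272.4031982421875), 89.67021179199219)
pk tablez [-0.00220246  0.00421908  0.01731877]
((549.5233764648438, -99.05726623535156), (94.79594421386719, 387.0828552246094), 45.684532165527344)
```

Call:
{"method": "drive_tool", "body": {
  "rows": [
    {"az": 0.086},
    {"az": 0.086},
    {"az": 0.086},
    {"az": 0.086},
    {"tx": -1.69,"ty": 3.36},
    {"tx": -1.69,"ty": 3.36},
    {"tx": -1.69,"ty": 3.36},
    {"tx": -1.69,"ty": 3.36},
    {"tx": -1.69,"ty": 3.36},
    {"tx": -1.69,"ty": 3.36}
  ]
}}

```text
invalid input at $.rows[0]: expected keys tx, ty, tz, ax, ay, az, claw
```

Call:
{"method": "drive_tool", "body": {
  "rows": [
    {"tx": -1.69,"ty": 3.36},
    {"tx": -1.69,"ty": 3.36},
    {"tx": -1.69,"ty": 3.36},
    {"tx": -1.69,"ty": 3.36},
    {"tx": -1.69,"ty": 3.36},
    {"tx": -1.69,"ty": 3.36},
    {"tx": -1.69,"ty": 3.36},
    {"tx": -1.69,"ty": 3.36},
    {"tx": -1.69,"ty": 3.36},
    {"tx": -1.69,"ty": 3.36}
  ]
}}

```text
invalid input at $.rows[0]: expected keys tx, ty, tz, ax, ay, az, claw
```

Call:
{"method": "drive_tool", "body": {
  "rows": [
    {"tx": -1.69,"ty": 3.36,"claw": 4.5},
    {"tx": -1.69,"ty": 3.36,"claw": 4.5},
    {"tx": -1.69,"ty": 3.36,"claw": 4.5},
    {"tx": -1.69,"ty": 3.36,"claw": 4.5},
    {"tx": -1.69,"ty": 3.36,"claw": 4.5},
    {"tx": -1.69,"ty": 3.36,"claw": 4.5},
    {"claw": 4.5},
    {"claw": 4.5}
  ]
}}

```text
invalid input at $.rows[0]: expected keys tx, ty, tz, ax, ay, az, claw
```

```bash
cat >> h.py <<'E'
O=np.array([0.601,0.1332,0]); YAW=np.radians(-1.74)
CX=np.array([np.cos(YAW),np.sin(YAW),0]);CY=np.array([-np.sin(YAW),np.cos(YAW),0])
def st(show=True):
    s=sense();p=s['tcp_pos'];R=s['ee_rot'];q=p-O
    print('t',round(s['time_s'],2),'tcp',np.round(p,4),'in cradle mm',np.round([q@CX*1000,q@CY*1000,p[2]*1000],1),'yaw of tool y',round(np.degrees(np.arctan2(R[1,1],R[0,1])),2),'tilt',np.round(R[:2,2],4),'F',np.round(s['wrist_force'],1),'w',round(s['gripper_width']*87,1),'gf',round(s['gripper_force'],1));return s
E
python3 -c "
from h import *;st();snap('scene','s1');snap('top','t1')
import cv2
a=cv2.imread('pics/s1.png')[170:300,220:400]
cv2.imwrite('pics/s1c.png',cv2.resize(a,None,fx=4,fy=4,interpolation=cv2.INTER_CUBIC))"
```

```text
t 0.1 tcp [ 0.1922 -0.5942  0.2216] in cradle mm [-386.5 -739.4  221.6] yaw of tool y 107.92 tilt [-0.0007  0.0018] F [-0.3  0.2  0.1] w 87.0 gf 0.0
```

All keys are required in every row, so I'm resending them in full.

Call:
{"method": "drive_tool", "body": {
  "rows": [
    {"tx": 0,"ty": 0,"tz": 0,"ax": 0,"ay": 0,"az": 0.086,"claw": 4.5},
    {"tx": 0,"ty": 0,"tz": 0,"ax": 0,"ay": 0,"az": 0.086,"claw": 4.5},
    {"tx": 0,"ty": 0,"tz": 0,"ax": 0,"ay": 0,"az": 0.086,"claw": 4.5},
    {"tx": 0,"ty": 0,"tz": 0,"ax": 0,"ay": 0,"az": 0.086,"claw": 4.5},
    {"tx": -1.69,"ty": 3.36,"tz": 0,"ax": 0,"ay": 0,"az": 0,"claw": 4.5},
    {"tx": -1.69,"ty": 3.36,"tz": 0,"ax": 0,"ay": 0,"az": 0,"claw": 4.5},
    {"tx": -1.69,"ty": 3.36,"tz": 0,"ax": 0,"ay": 0,"az": 0,"claw": 4.5},
    {"tx": -1.69,"ty": 3.36,"tz": 0,"ax": 0,"ay": 0,"az": 0,"claw": 4.5},
    {"tx": -1.69,"ty": 3.36,"tz": 0,"ax": 0,"ay": 0,"az": 0,"claw": 4.5},
    {"tx": -1.69,"ty": 3.36,"tz": 0,"ax": 0,"ay": 0,"az": 0,"claw": 4.5}
  ]
}}

```text
time_s: 1.03
tcp_pos: [0.3003, -0.3946, 0.2224]
ee_rot: [[-0.999, 0.032, -0.0], [0.032, 0.999, 0.0], [0.0, 0.0, -1.0]]
wrist_force: [0.9, -0.5, 0.8]
gripper_width: 0.525
gripper_force: 0.0
```

Call:
{"method": "drive_tool", "body": {
  "rows": [
    {"tx": -1.69,"ty": 3.36,"tz": 0,"ax": 0,"ay": 0,"az": 0,"claw": 4.5},
    {"tx": -1.69,"ty": 3.36,"tz": 0,"ax": 0,"ay": 0,"az": 0,"claw": 4.5},
    {"tx": -1.69,"ty": 3.36,"tz": 0,"ax": 0,"ay": 0,"az": 0,"claw": 4.5},
    {"tx": -1.69,"ty": 3.36,"tz": 0,"ax": 0,"ay": 0,"az": 0,"claw": 4.5},
    {"tx": -1.69,"ty": 3.36,"tz": 0,"ax": 0,"ay": 0,"az": 0,"claw": 4.5},
    {"tx": -1.69,"ty": 3.36,"tz": 0,"ax": 0,"ay": 0,"az": 0,"claw": 4.5},
    {"tx": -1.69,"ty": 3.36,"tz": 0,"ax": 0,"ay": 0,"az": 0,"claw": 4.5},
    {"tx": -1.69,"ty": 3.36,"tz": 0,"ax": 0,"ay": 0,"az": 0,"claw": 4.5},
    {"tx": -1.69,"ty": 3.36,"tz": 0,"ax": 0,"ay": 0,"az": 0,"claw": 4.5},
    {"tx": -1.69,"ty": 3.36,"tz": 0,"ax": 0,"ay": 0,"az": 0,"claw": 4.5}
  ]
}}

```text
time_s: 1.87
tcp_pos: [0.4797, -0.0639, 0.2227]
ee_rot: [[-1.0, 0.031, 0.0], [0.031, 1.0, 0.0], [-0.0, 0.0, -1.0]]
wrist_force: [1.9, -0.8, 0.8]
gripper_width: 0.513
gripper_force: 0.0
```

Call:
{"method": "drive_tool", "body": {
  "rows": [
    {"tx": -1.69,"ty": 3.36,"tz": 0,"ax": 0,"ay": 0,"az": 0,"claw": 4.5},
    {"tx": -1.69,"ty": 3.36,"tz": 0,"ax": 0,"ay": 0,"az": 0,"claw": 4.5},
    {"tx": -1.69,"ty": 3.36,"tz": 0,"ax": 0,"ay": 0,"az": 0,"claw": 4.5},
    {"tx": -1.69,"ty": 3.36,"tz": 0,"ax": 0,"ay": 0,"az": 0,"claw": 4.5},
    {"tx": -1.69,"ty": 3.36,"tz": 0,"ax": 0,"ay": 0,"az": 0,"claw": 4.5},
    {"tx": -1.69,"ty": 3.36,"tz": 0,"ax": 0,"ay": 0,"az": 0,"claw": 4.5},
    {"tx": 0,"ty": 0,"tz": 0,"ax": 0,"ay": 0,"az": 0,"claw": 4.5},
    {"tx": 0,"ty": 0,"tz": 0,"ax": 0,"ay": 0,"az": 0,"claw": 4.5}
  ]
}}

```text
time_s: 2.53
tcp_pos: [0.5872, 0.1341, 0.2213]
ee_rot: [[-1.0, 0.029, -0.002], [0.029, 1.0, -0.001], [0.002, -0.001, -1.0]]
wrist_force: [-0.3, -1.4, -1.0]
gripper_width: 0.517
gripper_force: 0.0
```

```bash
python3 -c "
from h import *;st();snap('scene','s1')
import cv2
a=cv2.imread('pics/s1.png')[160:310,220:400]
cv2.imwrite('pics/s1c.png',cv2.resize(a,None,fx=4,fy=4,interpolation=cv2.INTER_CUBIC))"
```

```text
t 2.53 tcp [0.5872 0.1341 0.2213] in cradle mm [-13.9   0.5 221.3] yaw of tool y 88.34 tilt [-0.0018 -0.0007] F [-0.3 -1.4 -1. ] w 45.0 gf 0.0
```

View pics/s1c.png

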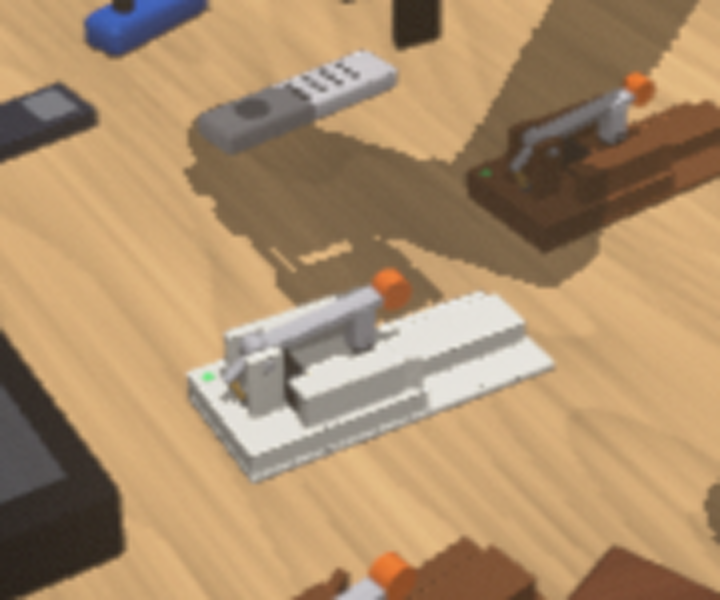

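The clip is down, with its tab at crop (393,290) and the gripper directly above it. I'll descend and pinch.

Call:
{"method": "drive_tool", "body": {
  "rows": [
    {"tx": 0,"ty": 0,"tz": 3.5,"ax": 0,"ay": 0,"az": 0,"claw": 4.5},
    {"tx": 0,"ty": 0,"tz": 3.5,"ax": 0,"ay": 0,"az": 0,"claw": 4.5},
    {"tx": 0,"ty": 0,"tz": 3.5,"ax": 0,"ay": 0,"az": 0,"claw": 4.5},
    {"tx": 0,"ty": 0,"tz": 3.0,"ax": 0,"ay": 0,"az": 0,"claw": 4.5},
    {"tx": 0,"ty": 0,"tz": 2.0,"ax": 0,"ay": 0,"az": 0,"claw": 4.5},
    {"tx": 0,"ty": 0,"tz": 1.5,"ax": 0,"ay": 0,"az": 0,"claw": 4.5},
    {"tx": 0,"ty": 0,"tz": 0.5,"ax": 0,"ay": 0,"az": 0,"claw": 4.5},
    {"tx": 0,"ty": 0,"tz": 0,"ax": 0,"ay": 0,"az": 0,"claw": 4.5},
    {"tx": 0,"ty": 0,"tz": 0,"ax": 0,"ay": 0,"az": 0,"claw": 4.5}
  ]
}}

```text
time_s: 3.33
tcp_pos: [0.5874, 0.132, 0.0486]
ee_rot: [[-0.999, 0.032, 0.001], [0.032, 0.999, 0.0], [-0.001, 0.0, -1.0]]
wrist_force: [0.7, 0.5, 0.1]
gripper_width: 0.511
gripper_force: 0.0
```

Call:
{"method": "drive_tool", "body": {
  "rows": [
    {"tx": 0,"ty": 0,"tz": 0,"ax": 0,"ay": 0,"az": 0,"claw": 2.5},
    {"tx": 0,"ty": 0,"tz": 0,"ax": 0,"ay": 0,"az": 0,"claw": 2.0},
    {"tx": 0,"ty": 0,"tz": 0,"ax": 0,"ay": 0,"az": 0,"claw": 1.5},
    {"tx": 0,"ty": 0,"tz": 0,"ax": 0,"ay": 0,"az": 0,"claw": 0.5},
    {"tx": 0,"ty": 0,"tz": 0,"ax": 0,"ay": 0,"az": 0,"claw": 0.5},
    {"tx": 0,"ty": 0,"tz": 0,"ax": 0,"ay": 0,"az": 0,"claw": 0.5}
  ]
}}

```text
time_s: 3.83
tcp_pos: [0.5871, 0.1328, 0.0478]
ee_rot: [[-1.0, 0.031, 0.0], [0.031, 1.0, 0.0], [-0.0, 0.0, -1.0]]
wrist_force: [-0.7, 5.8, 0.9]
gripper_width: 0.151
gripper_force: 3.5
```

```bash
python3 -c "
from h import *;st()
# arc rows: tab position relative to hinge (79.4mm,174.2deg)
a=np.radians(174.2)-np.linspace(0,1.5,16);x=-7.94*np.cos(a)*-1;z=7.94*np.sin(a)
print(np.round(np.c_[-np.diff(x),-np.diff(z)],2).tolist())"
```

```text
t 3.83 tcp [0.5871 0.1328 0.0478] in cradle mm [-13.9  -0.8  47.8] yaw of tool y 88.21 tilt [0.0005 0.0005] F [-0.7  5.8  0.9] w 13.1 gf 3.5
[[-0.12, -0.78], [-0.2, -0.77], [-0.27, -0.75], [-0.35, -0.71], [-0.42, -0.68], [-0.48, -0.63], [-0.54, -0.58], [-0.6, -0.52], [-0.65, -0.46], [-0.69, -0.39], [-0.72, -0.32], [-0.75, -0.25], [-0.77, -0.17], [-0.79, -0.09], [-0.79, -0.02]]
```

Call:
{"method": "drive_tool", "body": {
  "rows": [
    {"tx": 0,"ty": 0.08,"tz": 0,"ax": 0,"ay": 0,"az": 0,"claw": 0.5},
    {"tx": 0,"ty": 0,"tz": 0,"ax": 0,"ay": 0,"az": 0,"claw": 0.5},
    {"tx": 0,"ty": 0,"tz": 0,"ax": 0,"ay": 0,"az": 0,"claw": 0.5},
    {"tx": -0.12,"ty": 0,"tz": -0.78,"ax": 0,"ay": 0,"az": 0,"claw": 0.5},
    {"tx": -0.2,"ty": 0,"tz": -0.77,"ax": 0,"ay": 0,"az": 0,"claw": 0.5},
    {"tx": -0.27,"ty": 0,"tz": -0.75,"ax": 0,"ay": 0,"az": 0,"claw": 0.5}
  ]
}}

```text
time_s: 4.33
tcp_pos: [0.592, 0.1333, 0.0698]
ee_rot: [[-0.999, 0.032, -0.003], [0.032, 0.999, -0.0], [0.003, -0.0, -1.0]]
wrist_force: [0.5, 3.1, -8.1]
gripper_width: 0.133
gripper_force: 30.0
```

Call:
{"method": "drive_tool", "body": {
  "rows": [
    {"tx": -0.35,"ty": 0,"tz": -0.71,"ax": 0,"ay": 0,"az": 0,"claw": 0.5},
    {"tx": -0.42,"ty": 0,"tz": -0.68,"ax": 0,"ay": 0,"az": 0,"claw": 0.5},
    {"tx": -0.48,"ty": 0,"tz": -0.63,"ax": 0,"ay": 0,"az": 0,"claw": 0.5},
    {"tx": -0.54,"ty": 0,"tz": -0.58,"ax": 0,"ay": 0,"az": 0,"claw": 0.5},
    {"tx": -0.6,"ty": 0,"tz": -0.52,"ax": 0,"ay": 0,"az": 0,"claw": 0.5}
  ]
}}

```text
time_s: 4.75
tcp_pos: [0.6165, 0.1323, 0.1025]
ee_rot: [[-1.0, 0.031, -0.002], [0.031, 1.0, -0.0], [0.002, -0.0, -1.0]]
wrist_force: [-2.5, 3.3, -4.4]
gripper_width: 0.134
gripper_force: 30.0
```

Call:
{"method": "drive_tool", "body": {
  "rows": [
    {"tx": -0.65,"ty": 0,"tz": -0.46,"ax": 0,"ay": 0,"az": 0,"claw": 0.5},
    {"tx": -0.69,"ty": 0,"tz": -0.39,"ax": 0,"ay": 0,"az": 0,"claw": 0.5},
    {"tx": -0.72,"ty": 0,"tz": -0.32,"ax": 0,"ay": 0,"az": 0,"claw": 0.5},
    {"tx": -0.75,"ty": 0,"tz": -0.25,"ax": 0,"ay": 0,"az": 0,"claw": 0.5},
    {"tx": -0.77,"ty": 0,"tz": -0.17,"ax": 0,"ay": 0,"az": 0,"claw": 0.5},
    {"tx": -0.77,"ty": 0,"tz": -0.1,"ax": 0,"ay": 0,"az": 0,"claw": 0.5},
    {"tx": -0.5,"ty": 0,"tz": 0,"ax": 0,"ay": 0,"az": 0,"claw": 0.5},
    {"tx": 0,"ty": 0,"tz": 0,"ax": 0,"ay": 0,"az": 0,"claw": 0.5},
    {"tx": 0,"ty": 0,"tz": 0,"ax": 0,"ay": 0,"az": 0,"claw": 0.5}
  ]
}}

```text
time_s: 5.5
tcp_pos: [0.6675, 0.1307, 0.12]
ee_rot: [[-1.0, 0.031, 0.005], [0.031, 1.0, 0.0], [-0.005, 0.0, -1.0]]
wrist_force: [1.3, -1.9, 3.3]
gripper_width: 0.132
gripper_force: 30.0
```

```bash
python3 -c "
from h import *;st()"
```

```text
t 5.5 tcp [0.6675 0.1307 0.12  ] in cradle mm [ 66.5  -0.5 120. ] yaw of tool y 88.23 tilt [0.0047 0.0001] F [ 1.3 -1.9  3.3] w 11.5 gf 30.0
```

Call:
{"method": "drive_tool", "body": {
  "rows": [
    {"tx": 0,"ty": 0,"tz": 0,"ax": 0,"ay": 0,"az": 0,"claw": 4.0},
    {"tx": 0,"ty": 0,"tz": 0,"ax": 0,"ay": 0,"az": 0,"claw": 4.0},
    {"tx": 0,"ty": 0,"tz": 0,"ax": 0,"ay": 0,"az": 0,"claw": 4.0},
    {"tx": 0,"ty": 0,"tz": -1.0,"ax": 0,"ay": 0,"az": 0,"claw": 4.0},
    {"tx": 0,"ty": 0,"tz": -3.0,"ax": 0,"ay": 0,"az": 0,"claw": 6.4},
    {"tx": 0,"ty": 0,"tz": -4.0,"ax": 0,"ay": 0,"az": -0.072,"claw": 6.4},
    {"tx": 0,"ty": 0,"tz": 0,"ax": 0,"ay": 0,"az": -0.072,"claw": 6.4},
    {"tx": 0.88,"ty": -3.67,"tz": 0,"ax": 0,"ay": 0,"az": 0,"claw": 6.4},
    {"tx": 0.88,"ty": -3.67,"tz": 0,"ax": 0,"ay": 0,"az": 0,"claw": 6.4},
    {"tx": 0.88,"ty": -3.67,"tz": 0,"ax": 0,"ay": 0,"az": 0,"claw": 6.4}
  ]
}}

```text
time_s: 6.33
tcp_pos: [0.6509, 0.0182, 0.1994]
ee_rot: [[-0.993, -0.115, 0.0], [-0.115, 0.993, 0.0], [-0.0, 0.0, -1.0]]
wrist_force: [0.4, 0.1, -0.6]
gripper_width: 0.718
gripper_force: 0.0
```

Call:
{"method": "drive_tool", "body": {
  "rows": [
    {"tx": 0.88,"ty": -3.67,"tz": 0,"ax": 0,"ay": 0,"az": 0,"claw": 6.4},
    {"tx": 0.88,"ty": -3.67,"tz": 0,"ax": 0,"ay": 0,"az": 0,"claw": 6.4},
    {"tx": 0.88,"ty": -3.67,"tz": 0,"ax": 0,"ay": 0,"az": 0,"claw": 6.4},
    {"tx": 0.88,"ty": -3.67,"tz": 0,"ax": 0,"ay": 0,"az": 0,"claw": 6.4},
    {"tx": 0.88,"ty": -3.67,"tz": 0,"ax": 0,"ay": 0,"az": 0,"claw": 6.4},
    {"tx": 0.88,"ty": -3.67,"tz": 0,"ax": 0,"ay": 0,"az": 0,"claw": 6.4},
    {"tx": 0,"ty": 0,"tz": 0,"ax": 0,"ay": 0,"az": 0,"claw": 6.4},
    {"tx": 0,"ty": 0,"tz": 0,"ax": 0,"ay": 0,"az": 0,"claw": 6.4}
  ]
}}

```text
time_s: 7.0
tcp_pos: [0.6231, -0.208, 0.1989]
ee_rot: [[-0.994, -0.109, -0.0], [-0.109, 0.994, 0.0], [0.0, 0.0, -1.0]]
wrist_force: [-0.6, 0.6, -0.1]
gripper_width: 0.736
gripper_force: 0.0
```

```bash
python3 -c "
from h import *;st();snap('scene','s2');snap('top','t2')
a=cv2.imread('pics/s2.png')[110:290,180:400]; b=cv2.imread('pics/t2.png')[110:230,260:450]
o=np.zeros((600,800,3),np.uint8)
A=cv2.resize(a,None,fx=1.8,fy=1.8);B=cv2.resize(b,None,fx=2.1,fy=2.1)
o[:A.shape[0],:A.shape[1]]=A;o[:B.shape[0],400:400+B.shape[1]]=B
C=cv2.resize(cv2.imread('pics/s2.png')[150:220,180:320],None,fx=3.5,fy=3.5);o[330:330+C.shape[0],:C.shape[1]]=C
cv2.imwrite('pics/c2.png',o)"
```

```text
t 7.0 tcp [ 0.6231 -0.208   0.1989] in cradle mm [  32.4 -340.4  198.9] yaw of tool y 96.26 tilt [-0.0002  0.0001] F [-0.6  0.6 -0.1] w 64.1 gf 0.0
```

View pics/c2.png

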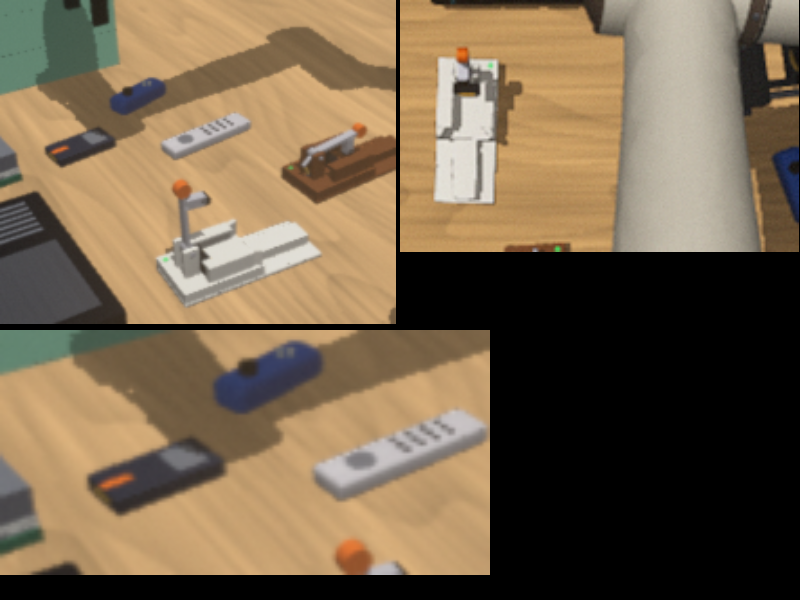

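The clip stays open, with the tab upright at (181,188). The pack is untouched. I'll descend on the pack.

Call:
{"method": "drive_tool", "body": {
  "rows": [
    {"tx": -0.25,"ty": 0.1,"tz": 3.5,"ax": 0,"ay": 0,"az": 0,"claw": 6.4},
    {"tx": 0,"ty": 0,"tz": 3.5,"ax": 0,"ay": 0,"az": 0,"claw": 6.4},
    {"tx": 0,"ty": 0,"tz": 3.5,"ax": 0,"ay": 0,"az": 0,"claw": 6.4},
    {"tx": 0,"ty": 0,"tz": 3.5,"ax": 0,"ay": 0,"az": 0,"claw": 6.4},
    {"tx": 0,"ty": 0,"tz": 2.5,"ax": 0,"ay": 0,"az": 0,"claw": 6.4},
    {"tx": 0,"ty": 0,"tz": 1.5,"ax": 0,"ay": 0,"az": 0,"claw": 6.4},
    {"tx": 0,"ty": 0,"tz": 0.8,"ax": 0,"ay": 0,"az": 0,"claw": 6.4},
    {"tx": 0,"ty": 0,"tz": 0.3,"ax": 0,"ay": 0,"az": 0,"claw": 6.4},
    {"tx": 0,"ty": 0,"tz": 0,"ax": 0,"ay": 0,"az": 0,"claw": 6.4},
    {"tx": 0,"ty": 0,"tz": 0,"ax": 0,"ay": 0,"az": 0,"claw": 6.4}
  ]
}}

```text
time_s: 7.93
tcp_pos: [0.6274, -0.2044, 0.0091]
ee_rot: [[-0.994, -0.114, 0.002], [-0.114, 0.994, -0.0], [-0.002, -0.001, -1.0]]
wrist_force: [0.7, 0.6, 0.8]
gripper_width: 0.737
gripper_force: 0.0
```

Call:
{"method": "drive_tool", "body": {
  "rows": [
    {"tx": 0,"ty": 0,"tz": 0,"ax": 0,"ay": 0,"az": 0,"claw": 5.6},
    {"tx": 0,"ty": 0,"tz": 0,"ax": 0,"ay": 0,"az": 0,"claw": 5.2},
    {"tx": 0,"ty": 0,"tz": 0,"ax": 0,"ay": 0,"az": 0,"claw": 4.8},
    {"tx": 0,"ty": 0,"tz": 0,"ax": 0,"ay": 0,"az": 0,"claw": 4.4},
    {"tx": 0,"ty": 0,"tz": 0,"ax": 0,"ay": 0,"az": 0,"claw": 4.0},
    {"tx": 0,"ty": 0,"tz": 0,"ax": 0,"ay": 0,"az": 0,"claw": 4.0},
    {"tx": 0,"ty": 0,"tz": 0,"ax": 0,"ay": 0,"az": 0,"claw": 4.0},
    {"tx": 0,"ty": 0,"tz": 0,"ax": 0,"ay": 0,"az": 0,"claw": 4.0}
  ]
}}

```text
time_s: 8.6
tcp_pos: [0.6265, -0.2052, 0.0083]
ee_rot: [[-0.994, -0.113, 0.001], [-0.113, 0.994, -0.001], [-0.001, -0.001, -1.0]]
wrist_force: [-1.0, -0.4, 4.6]
gripper_width: 0.52
gripper_force: 30.0
```

```bash
python3 -c "
from h import *;st()"
```

```text
t 8.6 tcp [ 0.6265 -0.2052  0.0083] in cradle mm [  35.7 -337.5    8.3] yaw of tool y 96.47 tilt [ 0.0007 -0.0005] F [-1.  -0.4  4.6] w 45.3 gf 30.0
```

Call:
{"method": "drive_tool", "body": {
  "rows": [
    {"tx": 0,"ty": 0,"tz": 0,"ax": 0,"ay": 0,"az": 0,"claw": 5.2},
    {"tx": 0,"ty": 0,"tz": 0.25,"ax": 0,"ay": 0,"az": 0,"claw": 5.2},
    {"tx": 0,"ty": 0,"tz": 0.2,"ax": 0,"ay": 0,"az": 0,"claw": 5.2},
    {"tx": 0,"ty": 0,"tz": 0,"ax": 0,"ay": 0,"az": 0,"claw": 5.0},
    {"tx": 0,"ty": 0,"tz": 0,"ax": 0,"ay": 0,"az": 0,"claw": 4.0},
    {"tx": 0,"ty": 0,"tz": 0,"ax": 0,"ay": 0,"az": 0,"claw": 4.0},
    {"tx": 0,"ty": 0,"tz": 0,"ax": 0,"ay": 0,"az": 0,"claw": 4.0},
    {"tx": 0,"ty": 0,"tz": 0,"ax": 0,"ay": 0,"az": 0,"claw": 4.0},
    {"tx": 0,"ty": 0,"tz": 0,"ax": 0,"ay": 0,"az": 0,"claw": 4.0}
  ]
}}

```text
time_s: 9.35
tcp_pos: [0.6259, -0.2048, 0.0029]
ee_rot: [[-0.994, -0.112, -0.001], [-0.112, 0.994, 0.0], [0.001, 0.0, -1.0]]
wrist_force: [0.2, 0.5, -1.0]
gripper_width: 0.525
gripper_force: 29.9
```

```bash
python3 -c "
from h import *;st()"
```

```text
t 9.35 tcp [ 0.6259 -0.2048  0.0029] in cradle mm [  35.2 -337.1    2.9] yaw of tool y 96.46 tilt [-0.0006  0.0002] F [ 0.2  0.5 -1. ] w 45.7 gf 29.9
```

Call:
{"method": "drive_tool", "body": {
  "rows": [
    {"tx": 0,"ty": 0,"tz": -1.5,"ax": 0,"ay": 0,"az": 0,"claw": 4.0},
    {"tx": 0,"ty": 0,"tz": -3.0,"ax": 0,"ay": 0,"az": 0,"claw": 4.0},
    {"tx": 0,"ty": 0,"tz": -3.0,"ax": 0,"ay": 0,"az": 0.072,"claw": 4.0},
    {"tx": 0,"ty": 0,"tz": -2.0,"ax": 0,"ay": 0,"az": 0.071,"claw": 4.0},
    {"tx": 1.45,"ty": 3.37,"tz": 0,"ax": 0,"ay": 0,"az": 0,"claw": 4.0},
    {"tx": 1.45,"ty": 3.37,"tz": 0,"ax": 0,"ay": 0,"az": 0,"claw": 4.0},
    {"tx": 1.45,"ty": 3.37,"tz": 0,"ax": 0,"ay": 0,"az": 0,"claw": 4.0},
    {"tx": 1.45,"ty": 3.37,"tz": 0,"ax": 0,"ay": 0,"az": 0,"claw": 4.0},
    {"tx": 1.45,"ty": 3.37,"tz": 0,"ax": 0,"ay": 0,"az": 0,"claw": 4.0},
    {"tx": 1.45,"ty": 3.37,"tz": 0,"ax": 0,"ay": 0,"az": 0,"claw": 4.0}
  ]
}}

```text
time_s: 10.18
tcp_pos: [0.5443, 0.0012, 0.0983]
ee_rot: [[-1.0, 0.031, 0.0], [0.031, 1.0, 0.0], [-0.0, 0.0, -1.0]]
wrist_force: [1.2, 0.8, -1.4]
gripper_width: 0.525
gripper_force: 29.9
```

Call:
{"method": "drive_tool", "body": {
  "rows": [
    {"tx": 1.45,"ty": 3.37,"tz": 0,"ax": 0,"ay": 0,"az": 0,"claw": 4.0},
    {"tx": 1.45,"ty": 3.37,"tz": 0,"ax": 0,"ay": 0,"az": 0,"claw": 4.0},
    {"tx": 1.45,"ty": 3.37,"tz": 0,"ax": 0,"ay": 0,"az": 0,"claw": 4.0},
    {"tx": 1.45,"ty": 3.37,"tz": 0,"ax": 0,"ay": 0,"az": 0,"claw": 4.0},
    {"tx": 0,"ty": 0,"tz": 0,"ax": 0,"ay": 0,"az": 0,"claw": 4.0},
    {"tx": 0,"ty": 0,"tz": 0,"ax": 0,"ay": 0,"az": 0,"claw": 4.0}
  ]
}}

```text
time_s: 10.68
tcp_pos: [0.4908, 0.1381, 0.0985]
ee_rot: [[-1.0, 0.026, 0.0], [0.026, 1.0, 0.0], [-0.0, 0.0, -1.0]]
wrist_force: [-0.6, -0.8, -0.7]
gripper_width: 0.528
gripper_force: 29.9
```

```bash
python3 -c "
from h import *;st();snap('scene','s3')
a=cv2.imread('pics/s3.png')[150:290,240:420]
cv2.imwrite('pics/c3.png',cv2.resize(a,None,fx=4,fy=4,interpolation=cv2.INTER_CUBIC))"
```

```text
t 10.68 tcp [0.4908 0.1381 0.0985] in cradle mm [-110.3    1.6   98.5] yaw of tool y 88.49 tilt [0.0004 0.0004] F [-0.6 -0.8 -0.7] w 46.0 gf 29.9
```

View pics/c3.png

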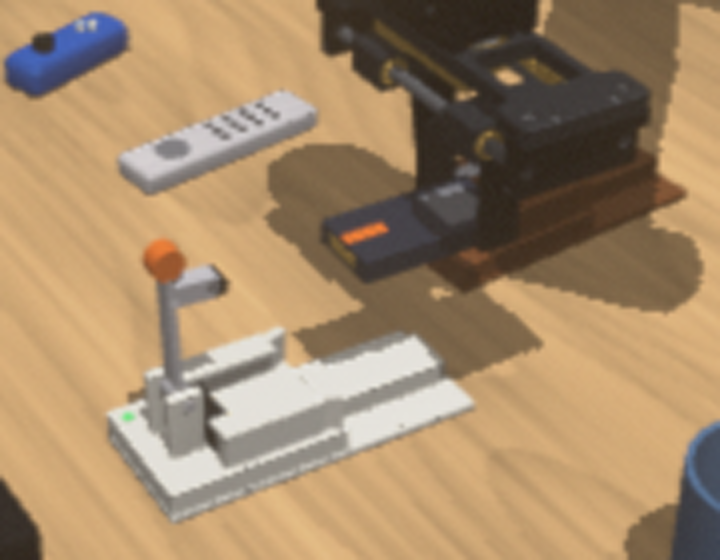

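The pack is held level at crop (400,230) with its contact end towards the cradle mouth. The clip is still open, and the remote and controller are undisturbed. I'll lower onto the tongue.

Call:
{"method": "drive_tool", "body": {
  "rows": [
    {"tx": 0,"ty": -0.2,"tz": 2.5,"ax": 0,"ay": 0,"az": 0,"claw": 4.0},
    {"tx": 0,"ty": 0,"tz": 2.5,"ax": 0,"ay": 0,"az": 0,"claw": 4.0},
    {"tx": 0,"ty": 0,"tz": 1.5,"ax": 0,"ay": 0,"az": 0,"claw": 4.0},
    {"tx": 0,"ty": 0,"tz": 0.7,"ax": 0,"ay": 0,"az": 0,"claw": 4.0},
    {"tx": 0,"ty": 0,"tz": 0,"ax": 0,"ay": 0,"az": 0,"claw": 4.0},
    {"tx": 0,"ty": 0,"tz": 0,"ax": 0,"ay": 0,"az": 0,"claw": 4.0},
    {"tx": 0,"ty": 0,"tz": 0,"ax": 0,"ay": 0,"az": 0,"claw": 4.0}
  ]
}}

```text
time_s: 11.32
tcp_pos: [0.4924, 0.1343, 0.0271]
ee_rot: [[-1.0, 0.031, 0.002], [0.031, 1.0, 0.001], [-0.002, 0.001, -1.0]]
wrist_force: [0.4, -0.2, -0.6]
gripper_width: 0.527
gripper_force: 29.9
```

```bash
python3 -c "
from h import *;st();sense()
import numpy as np"
```

```text
t 11.32 tcp [0.4924 0.1343 0.0271] in cradle mm [-108.6   -2.2   27.1] yaw of tool y 88.23 tilt [0.0019 0.001 ] F [ 0.4 -0.2 -0.6] w 45.8 gf 29.9
```

Call:
{"method": "drive_tool", "body": {
  "rows": [
    {"tx": 0,"ty": 0.1,"tz": 0.15,"ax": 0,"ay": 0,"az": 0,"claw": 4.0},
    {"tx": 0,"ty": 0,"tz": 0.1,"ax": 0,"ay": 0,"az": 0,"claw": 4.0},
    {"tx": 0,"ty": 0,"tz": 0,"ax": 0,"ay": 0,"az": 0,"claw": 4.0},
    {"tx": 0,"ty": 0,"tz": 0,"ax": 0,"ay": 0,"az": 0,"claw": 4.0}
  ]
}}

```text
time_s: 11.65
tcp_pos: [0.4915, 0.1355, 0.024]
ee_rot: [[-1.0, 0.03, 0.001], [0.03, 1.0, 0.0], [-0.001, 0.0, -1.0]]
wrist_force: [-0.8, -0.7, -0.8]
gripper_width: 0.521
gripper_force: 29.9
```

Call:
{"method": "drive_tool", "body": {
  "rows": [
    {"tx": 0,"ty": 0,"tz": 0.1,"ax": 0,"ay": 0,"az": 0,"claw": 4.0},
    {"tx": 0,"ty": 0,"tz": 0,"ax": 0,"ay": 0,"az": 0,"claw": 4.0},
    {"tx": 0,"ty": 0,"tz": 0,"ax": 0,"ay": 0,"az": 0,"claw": 4.0}
  ]
}}

```text
time_s: 11.9
tcp_pos: [0.4913, 0.1354, 0.0226]
ee_rot: [[-1.0, 0.03, -0.0], [0.03, 1.0, -0.0], [0.0, -0.0, -1.0]]
wrist_force: [0.0, 0.1, -1.3]
gripper_width: 0.522
gripper_force: 29.9
```

Call:
{"method": "drive_tool", "body": {
  "rows": [
    {"tx": 0,"ty": 0,"tz": 0.08,"ax": 0,"ay": 0,"az": 0,"claw": 4.0},
    {"tx": 0,"ty": 0,"tz": 0,"ax": 0,"ay": 0,"az": 0,"claw": 4.0},
    {"tx": 0,"ty": 0,"tz": 0,"ax": 0,"ay": 0,"az": 0,"claw": 4.0}
  ]
}}

```text
time_s: 12.15
tcp_pos: [0.4914, 0.1354, 0.0223]
ee_rot: [[-1.0, 0.03, 0.0], [0.03, 1.0, 0.0], [-0.0, 0.0, -1.0]]
wrist_force: [-2.2, 0.2, 3.8]
gripper_width: 0.53
gripper_force: 29.9
```

```bash
python3 -c "
from h import *;s=st();print(s['wrist_force'],s['moment'])"
```

```text
t 12.15 tcp [0.4914 0.1354 0.0223] in cradle mm [-109.6   -1.1   22.3] yaw of tool y 88.28 tilt [0.0002 0.0001] F [-2.2  0.2  3.8] w 46.1 gf 29.9
[-2.15252719  0.19756765  3.78854287] [ 0.03379732  0.55101807 -0.0254854 ]
```

Call:
{"method": "drive_tool", "body": {
  "rows": [
    {"tx": 0,"ty": 0.05,"tz": -0.12,"ax": 0,"ay": 0,"az": 0,"claw": 4.0},
    {"tx": -1.0,"ty": 0,"tz": 0,"ax": 0,"ay": 0,"az": 0,"claw": 4.0},
    {"tx": -1.0,"ty": 0,"tz": 0,"ax": 0,"ay": 0,"az": 0,"claw": 4.0},
    {"tx": -0.7,"ty": 0,"tz": 0,"ax": 0,"ay": 0,"az": 0,"claw": 4.0},
    {"tx": -0.3,"ty": 0,"tz": 0,"ax": 0,"ay": 0,"az": 0,"claw": 4.0},
    {"tx": 0,"ty": 0,"tz": 0,"ax": 0,"ay": 0,"az": 0,"claw": 4.0}
  ]
}}

```text
time_s: 12.65
tcp_pos: [0.5228, 0.1351, 0.0228]
ee_rot: [[-1.0, 0.031, 0.001], [0.031, 1.0, 0.001], [-0.001, 0.001, -1.0]]
wrist_force: [0.9, 0.9, -1.8]
gripper_width: 0.523
gripper_force: 29.9
```

Call:
{"method": "drive_tool", "body": {
  "rows": [
    {"tx": -0.3,"ty": 0,"tz": 0,"ax": 0,"ay": 0,"az": 0,"claw": 4.0},
    {"tx": -0.3,"ty": 0,"tz": 0,"ax": 0,"ay": 0,"az": 0,"claw": 4.0},
    {"tx": -0.2,"ty": 0,"tz": 0,"ax": 0,"ay": 0,"az": 0,"claw": 4.0},
    {"tx": 0,"ty": 0,"tz": 0,"ax": 0,"ay": 0,"az": 0,"claw": 4.0}
  ]
}}

```text
time_s: 12.98
tcp_pos: [0.5298, 0.1348, 0.023]
ee_rot: [[-1.0, 0.03, 0.0], [0.03, 1.0, 0.0], [-0.0, 0.0, -1.0]]
wrist_force: [1.3, 1.8, -2.1]
gripper_width: 0.525
gripper_force: 29.9
```

```bash
python3 -c "
from h import *;s=st();print(s['moment'])"
```

```text
t 12.98 tcp [0.5298 0.1348 0.023 ] in cradle mm [-71.2  -0.5  23. ] yaw of tool y 88.28 tilt [0.0004 0.0001] F [ 1.3  1.8 -2.1] w 45.6 gf 29.9
[ 0.39807879 -0.03944715  0.05325875]
```

Call:
{"method": "drive_tool", "body": {
  "rows": [
    {"tx": -0.3,"ty": 0.03,"tz": 0,"ax": 0,"ay": 0,"az": 0,"claw": 4.0},
    {"tx": -0.3,"ty": 0,"tz": 0,"ax": 0,"ay": 0,"az": 0,"claw": 4.0},
    {"tx": -0.3,"ty": 0,"tz": 0,"ax": 0,"ay": 0,"az": 0,"claw": 4.0},
    {"tx": 0,"ty": 0,"tz": 0,"ax": 0,"ay": 0,"az": 0,"claw": 4.0}
  ]
}}

```text
time_s: 13.32
tcp_pos: [0.5392, 0.1346, 0.0231]
ee_rot: [[-1.0, 0.03, 0.001], [0.03, 1.0, -0.0], [-0.001, -0.0, -1.0]]
wrist_force: [0.2, -0.4, -1.8]
gripper_width: 0.525
gripper_force: 29.9
```

Call:
{"method": "drive_tool", "body": {
  "rows": [
    {"tx": -0.3,"ty": 0,"tz": 0,"ax": 0,"ay": 0,"az": 0,"claw": 4.0},
    {"tx": -0.3,"ty": 0,"tz": 0,"ax": 0,"ay": 0,"az": 0,"claw": 4.0},
    {"tx": -0.1,"ty": 0,"tz": 0,"ax": 0,"ay": 0,"az": 0,"claw": 4.0},
    {"tx": 0,"ty": 0,"tz": 0,"ax": 0,"ay": 0,"az": 0,"claw": 4.0}
  ]
}}

```text
time_s: 13.65
tcp_pos: [0.5458, 0.1344, 0.023]
ee_rot: [[-1.0, 0.031, 0.0], [0.031, 1.0, -0.0], [-0.0, -0.0, -1.0]]
wrist_force: [-0.4, 0.4, -0.8]
gripper_width: 0.527
gripper_force: 29.9
```

```bash
python3 -c "
from h import *;s=st();print(s['moment'])"
```

```text
t 13.65 tcp [0.5458 0.1344 0.023 ] in cradle mm [-55.3  -0.5  23. ] yaw of tool y 88.25 tilt [ 0.0002 -0.0001] F [-0.4  0.4 -0.8] w 45.8 gf 29.9
[-0.03693657  0.00568961  0.0580455 ]
```

Call:
{"method": "drive_tool", "body": {
  "rows": [
    {"tx": -0.2,"ty": 0,"tz": 0,"ax": 0,"ay": 0,"az": 0,"claw": 4.0},
    {"tx": -0.1,"ty": 0,"tz": 0,"ax": 0,"ay": 0,"az": 0,"claw": 4.0},
    {"tx": 0,"ty": 0,"tz": 0,"ax": 0,"ay": 0,"az": 0,"claw": 4.0}
  ]
}}

```text
time_s: 13.9
tcp_pos: [0.5486, 0.1344, 0.0231]
ee_rot: [[-1.0, 0.03, 0.0], [0.03, 1.0, -0.0], [-0.0, -0.0, -1.0]]
wrist_force: [0.1, 0.4, -1.1]
gripper_width: 0.525
gripper_force: 29.9
```

```bash
python3 -c "
from h import *;s=st()
a=cv2.imread('pics/t2.png')[130:180,270:315]
cv2.imwrite('pics/c4.png',cv2.resize(a,None,fx=12,fy=12,interpolation=cv2.INTER_CUBIC))
for y in range(90,330,24):
    w=px2w('top','t2',[(291,130+(y+.5)/12-.5)],.035)[0]; print(y,round((w-O)@CX*1000,1))"
```

```text
t 13.9 tcp [0.5486 0.1344 0.0231] in cradle mm [-52.4  -0.4  23.1] yaw of tool y 88.26 tilt [ 0.0002 -0.    ] F [ 0.1  0.4 -1.1] w 45.7 gf 29.9
90 83.9
114 78.6
138 73.3
162 68.0
186 62.6
210 57.3
234 52.0
258 46.7
282 41.4
306 36.1
```

View pics/c4.png

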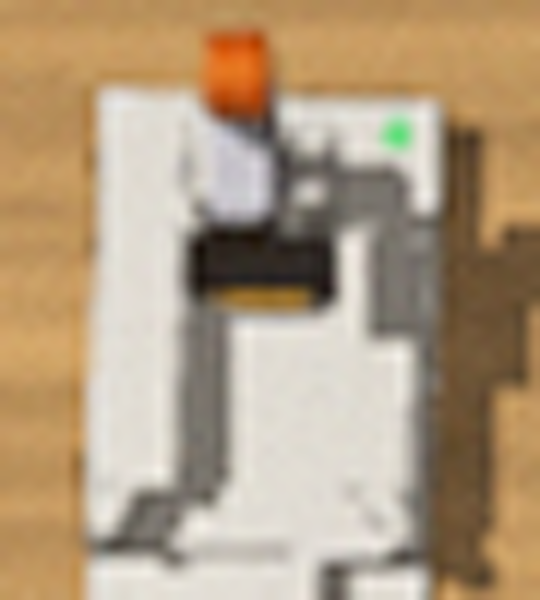

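The block's front edge at (262,290) puts its face near cradle x = 39 mm, so the pack should reach it at a TCP x of about -36. I'll move closer, then feel for it in small steps.

Call:
{"method": "drive_tool", "body": {
  "rows": [
    {"tx": -0.2,"ty": 0,"tz": 0,"ax": 0,"ay": 0,"az": 0,"claw": 4.0},
    {"tx": -0.2,"ty": 0,"tz": 0,"ax": 0,"ay": 0,"az": 0,"claw": 4.0},
    {"tx": -0.2,"ty": 0,"tz": 0,"ax": 0,"ay": 0,"az": 0,"claw": 4.0},
    {"tx": 0,"ty": 0,"tz": 0,"ax": 0,"ay": 0,"az": 0,"claw": 4.0},
    {"tx": 0,"ty": 0,"tz": 0,"ax": 0,"ay": 0,"az": 0,"claw": 4.0}
  ]
}}

```text
time_s: 14.32
tcp_pos: [0.5545, 0.1342, 0.023]
ee_rot: [[-1.0, 0.03, -0.0], [0.03, 1.0, -0.0], [0.0, -0.0, -1.0]]
wrist_force: [-0.7, 0.2, -1.3]
gripper_width: 0.528
gripper_force: 29.9
```

Call:
{"method": "drive_tool", "body": {
  "rows": [
    {"tx": -0.1,"ty": 0,"tz": 0,"ax": 0,"ay": 0,"az": 0,"claw": 4.0},
    {"tx": 0,"ty": 0,"tz": 0,"ax": 0,"ay": 0,"az": 0,"claw": 4.0}
  ]
}}

```text
time_s: 14.48
tcp_pos: [0.5555, 0.1342, 0.023]
ee_rot: [[-1.0, 0.03, 0.0], [0.03, 1.0, -0.0], [-0.0, -0.0, -1.0]]
wrist_force: [-0.3, 0.0, -2.4]
gripper_width: 0.523
gripper_force: 29.9
```

Call:
{"method": "drive_tool", "body": {
  "rows": [
    {"tx": -0.1,"ty": 0,"tz": 0,"ax": 0,"ay": 0,"az": 0,"claw": 4.0},
    {"tx": 0,"ty": 0,"tz": 0,"ax": 0,"ay": 0,"az": 0,"claw": 4.0}
  ]
}}

```text
time_s: 14.65
tcp_pos: [0.5565, 0.1342, 0.0231]
ee_rot: [[-1.0, 0.03, 0.0], [0.03, 1.0, 0.0], [-0.0, 0.0, -1.0]]
wrist_force: [-0.5, -0.5, -1.5]
gripper_width: 0.522
gripper_force: 29.9
```

Call:
{"method": "drive_tool", "body": {
  "rows": [
    {"tx": -0.08,"ty": 0,"tz": 0,"ax": 0,"ay": 0,"az": 0,"claw": 4.0},
    {"tx": 0,"ty": 0,"tz": 0,"ax": 0,"ay": 0,"az": 0,"claw": 4.0}
  ]
}}

```text
time_s: 14.82
tcp_pos: [0.5573, 0.1342, 0.0231]
ee_rot: [[-1.0, 0.03, 0.0], [0.03, 1.0, 0.0], [-0.0, 0.0, -1.0]]
wrist_force: [0.7, 0.5, -1.3]
gripper_width: 0.525
gripper_force: 29.9
```

Call:
{"method": "drive_tool", "body": {
  "rows": [
    {"tx": -0.08,"ty": 0,"tz": 0,"ax": 0,"ay": 0,"az": 0,"claw": 4.0},
    {"tx": 0,"ty": 0,"tz": 0,"ax": 0,"ay": 0,"az": 0,"claw": 4.0}
  ]
}}

```text
time_s: 14.98
tcp_pos: [0.5581, 0.1341, 0.0231]
ee_rot: [[-1.0, 0.03, 0.0], [0.03, 1.0, 0.0], [-0.0, 0.0, -1.0]]
wrist_force: [-0.2, 0.2, -2.0]
gripper_width: 0.524
gripper_force: 29.9
```

Call:
{"method": "drive_tool", "body": {
  "rows": [
    {"tx": -0.08,"ty": 0,"tz": 0,"ax": 0,"ay": 0,"az": 0,"claw": 4.0},
    {"tx": 0,"ty": 0,"tz": 0,"ax": 0,"ay": 0,"az": 0,"claw": 4.0}
  ]
}}

```text
time_s: 15.15
tcp_pos: [0.5589, 0.1341, 0.0231]
ee_rot: [[-1.0, 0.03, 0.0], [0.03, 1.0, 0.0], [-0.0, 0.0, -1.0]]
wrist_force: [0.4, 0.1, -0.9]
gripper_width: 0.523
gripper_force: 29.9
```

Call:
{"method": "drive_tool", "body": {
  "rows": [
    {"tx": -0.08,"ty": 0,"tz": 0,"ax": 0,"ay": 0,"az": 0,"claw": 4.0},
    {"tx": 0,"ty": 0,"tz": 0,"ax": 0,"ay": 0,"az": 0,"claw": 4.0}
  ]
}}

```text
time_s: 15.32
tcp_pos: [0.5597, 0.1341, 0.0231]
ee_rot: [[-1.0, 0.03, 0.0], [0.03, 1.0, 0.0], [-0.0, 0.0, -1.0]]
wrist_force: [0.2, 0.1, -1.5]
gripper_width: 0.525
gripper_force: 29.9
```

Call:
{"method": "drive_tool", "body": {
  "rows": [
    {"tx": -0.08,"ty": 0,"tz": 0,"ax": 0,"ay": 0,"az": 0,"claw": 4.0},
    {"tx": 0,"ty": 0,"tz": 0,"ax": 0,"ay": 0,"az": 0,"claw": 4.0}
  ]
}}

```text
time_s: 15.48
tcp_pos: [0.5605, 0.1341, 0.0231]
ee_rot: [[-1.0, 0.03, 0.0], [0.03, 1.0, 0.0], [-0.0, 0.0, -1.0]]
wrist_force: [-0.3, 0.8, -2.2]
gripper_width: 0.525
gripper_force: 29.9
```

Call:
{"method": "drive_tool", "body": {
  "rows": [
    {"tx": -0.08,"ty": 0,"tz": 0,"ax": 0,"ay": 0,"az": 0,"claw": 4.0},
    {"tx": 0,"ty": 0,"tz": 0,"ax": 0,"ay": 0,"az": 0,"claw": 4.0}
  ]
}}

```text
time_s: 15.65
tcp_pos: [0.5613, 0.134, 0.0231]
ee_rot: [[-1.0, 0.03, 0.0], [0.03, 1.0, 0.0], [-0.0, 0.0, -1.0]]
wrist_force: [-0.5, 0.3, -1.8]
gripper_width: 0.525
gripper_force: 29.9
```

Call:
{"method": "drive_tool", "body": {
  "rows": [
    {"tx": -0.08,"ty": 0,"tz": 0,"ax": 0,"ay": 0,"az": 0,"claw": 4.0},
    {"tx": 0,"ty": 0,"tz": 0,"ax": 0,"ay": 0,"az": 0,"claw": 4.0}
  ]
}}

```text
time_s: 15.82
tcp_pos: [0.5621, 0.134, 0.0231]
ee_rot: [[-1.0, 0.03, 0.0], [0.03, 1.0, 0.0], [-0.0, 0.0, -1.0]]
wrist_force: [-0.1, 0.2, -1.5]
gripper_width: 0.526
gripper_force: 29.9
```

Call:
{"method": "drive_tool", "body": {
  "rows": [
    {"tx": -0.08,"ty": 0,"tz": 0,"ax": 0,"ay": 0,"az": 0,"claw": 4.0},
    {"tx": 0,"ty": 0,"tz": 0,"ax": 0,"ay": 0,"az": 0,"claw": 4.0}
  ]
}}

```text
time_s: 15.98
tcp_pos: [0.5628, 0.134, 0.023]
ee_rot: [[-1.0, 0.03, -0.0], [0.03, 1.0, -0.0], [0.0, -0.0, -1.0]]
wrist_force: [-0.1, 0.4, -1.8]
gripper_width: 0.528
gripper_force: 29.9
```

Call:
{"method": "drive_tool", "body": {
  "rows": [
    {"tx": -0.08,"ty": 0,"tz": 0,"ax": 0,"ay": 0,"az": 0,"claw": 4.0},
    {"tx": 0,"ty": 0,"tz": 0,"ax": 0,"ay": 0,"az": 0,"claw": 4.0}
  ]
}}

```text
time_s: 16.15
tcp_pos: [0.5636, 0.1339, 0.023]
ee_rot: [[-1.0, 0.03, -0.0], [0.03, 1.0, -0.0], [0.0, -0.0, -1.0]]
wrist_force: [-0.7, 0.1, -2.4]
gripper_width: 0.526
gripper_force: 29.9
```

Call:
{"method": "drive_tool", "body": {
  "rows": [
    {"tx": -0.08,"ty": 0,"tz": 0,"ax": 0,"ay": 0,"az": 0,"claw": 4.0},
    {"tx": 0,"ty": 0,"tz": 0,"ax": 0,"ay": 0,"az": 0,"claw": 4.0}
  ]
}}

```text
time_s: 16.32
tcp_pos: [0.5644, 0.1339, 0.023]
ee_rot: [[-1.0, 0.03, -0.0], [0.03, 1.0, -0.0], [0.0, -0.0, -1.0]]
wrist_force: [-0.5, -0.1, -1.8]
gripper_width: 0.527
gripper_force: 29.9
```

Call:
{"method": "drive_tool", "body": {
  "rows": [
    {"tx": -0.08,"ty": 0,"tz": 0,"ax": 0,"ay": 0,"az": 0,"claw": 4.0},
    {"tx": 0,"ty": 0,"tz": 0,"ax": 0,"ay": 0,"az": 0,"claw": 4.0}
  ]
}}

```text
time_s: 16.48
tcp_pos: [0.5649, 0.1338, 0.0229]
ee_rot: [[-1.0, 0.03, -0.001], [0.03, 1.0, -0.0], [0.001, -0.0, -1.0]]
wrist_force: [-0.9, -0.8, -1.9]
gripper_width: 0.522
gripper_force: 29.9
```

Call:
{"method": "drive_tool", "body": {
  "rows": [
    {"tx": -0.05,"ty": 0,"tz": 0,"ax": 0,"ay": 0,"az": 0,"claw": 4.0},
    {"tx": 0,"ty": 0,"tz": 0,"ax": 0,"ay": 0,"az": 0,"claw": 4.0}
  ]
}}

```text
time_s: 16.65
tcp_pos: [0.5649, 0.1338, 0.0228]
ee_rot: [[-1.0, 0.03, -0.002], [0.03, 1.0, -0.0], [0.002, -0.001, -1.0]]
wrist_force: [-2.0, -0.2, -0.5]
gripper_width: 0.531
gripper_force: 29.9
```

Call:
{"method": "drive_tool", "body": {
  "rows": [
    {"tx": -0.06,"ty": 0,"tz": 0,"ax": 0,"ay": 0,"az": 0,"claw": 4.0},
    {"tx": 0,"ty": 0,"tz": 0,"ax": 0,"ay": 0,"az": 0,"claw": 4.0},
    {"tx": 0,"ty": 0,"tz": 0,"ax": 0,"ay": 0,"az": 0,"claw": 4.0}
  ]
}}

```text
time_s: 16.9
tcp_pos: [0.565, 0.1337, 0.0227]
ee_rot: [[-1.0, 0.03, -0.003], [0.03, 1.0, -0.001], [0.003, -0.001, -1.0]]
wrist_force: [-5.4, 1.4, -0.5]
gripper_width: 0.526
gripper_force: 29.9
```

Call:
{"method": "drive_tool", "body": {
  "rows": [
    {"tx": -0.05,"ty": 0,"tz": 0,"ax": 0,"ay": 0,"az": 0,"claw": 4.0},
    {"tx": 0,"ty": 0,"tz": 0,"ax": 0,"ay": 0,"az": 0,"claw": 4.0},
    {"tx": 0,"ty": 0,"tz": 0,"ax": 0,"ay": 0,"az": 0,"claw": 4.0},
    {"tx": 0,"ty": 0,"tz": 0,"ax": 0,"ay": 0,"az": 0,"claw": 4.0}
  ]
}}

```text
time_s: 17.23
tcp_pos: [0.565, 0.1336, 0.0226]
ee_rot: [[-1.0, 0.03, -0.004], [0.03, 1.0, -0.001], [0.004, -0.001, -1.0]]
wrist_force: [-5.4, 1.9, 0.6]
gripper_width: 0.528
gripper_force: 29.9
```

```bash
python3 -c "
from h import *;s=st();print(s['moment'])"
```

```text
t 17.23 tcp [0.565  0.1336 0.0226] in cradle mm [-36.   -0.7  22.6] yaw of tool y 88.28 tilt [-0.0036 -0.001 ] F [-5.4  1.9  0.6] w 46.0 gf 29.9
[0.56194246 1.71145639 0.22137814]
```

Call:
{"method": "drive_tool", "body": {
  "rows": [
    {"tx": -0.05,"ty": 0,"tz": 0,"ax": 0,"ay": 0,"az": 0,"claw": 4.0},
    {"tx": 0,"ty": 0,"tz": 0,"ax": 0,"ay": 0,"az": 0,"claw": 4.0},
    {"tx": 0,"ty": 0,"tz": 0,"ax": 0,"ay": 0,"az": 0,"claw": 4.0},
    {"tx": 0,"ty": 0,"tz": 0,"ax": 0,"ay": 0,"az": 0,"claw": 4.0}
  ]
}}

```text
time_s: 17.57
tcp_pos: [0.565, 0.1336, 0.0226]
ee_rot: [[-1.0, 0.03, -0.004], [0.03, 1.0, -0.001], [0.004, -0.001, -1.0]]
wrist_force: [-8.2, 1.7, 1.5]
gripper_width: 0.523
gripper_force: 29.9
```

Call:
{"method": "drive_tool", "body": {
  "rows": [
    {"tx": 0.08,"ty": 0,"tz": 0,"ax": 0,"ay": 0,"az": 0,"claw": 4.0},
    {"tx": 0,"ty": 0,"tz": 0,"ax": 0,"ay": 0,"az": 0,"claw": 4.8},
    {"tx": 0,"ty": 0,"tz": 0,"ax": 0,"ay": 0,"az": 0,"claw": 5.4},
    {"tx": 0,"ty": 0,"tz": 0,"ax": 0,"ay": 0,"az": 0,"claw": 5.8},
    {"tx": 0,"ty": 0,"tz": 0,"ax": 0,"ay": 0,"az": 0,"claw": 5.8},
    {"tx": 0,"ty": 0,"tz": -1.0,"ax": 0,"ay": 0,"az": 0,"claw": 5.8},
    {"tx": 0,"ty": 0,"tz": -3.0,"ax": 0,"ay": 0,"az": 0,"claw": 5.8},
    {"tx": 0,"ty": 0,"tz": -4.0,"ax": 0,"ay": 0,"az": 0,"claw": 5.8},
    {"tx": 0,"ty": 0,"tz": -4.0,"ax": 0,"ay": 0,"az": 0,"claw": 4.5},
    {"tx": 0,"ty": 0,"tz": -4.0,"ax": 0,"ay": 0,"az": 0,"claw": 4.0}
  ]
}}

```text
time_s: 18.4
tcp_pos: [0.5665, 0.1336, 0.1859]
ee_rot: [[-1.0, 0.03, 0.001], [0.03, 1.0, 0.0], [-0.001, 0.0, -1.0]]
wrist_force: [1.1, -0.1, -0.8]
gripper_width: 0.585
gripper_force: 0.0
```

Call:
{"method": "drive_tool", "body": {
  "rows": [
    {"tx": 0,"ty": 0,"tz": -2.5,"ax": 0,"ay": 0,"az": 0,"claw": 4.0},
    {"tx": 0,"ty": 0,"tz": 0,"ax": 0,"ay": 0,"az": 0,"claw": 4.0},
    {"tx": 0,"ty": 0,"tz": 0,"ax": 0,"ay": 0,"az": 0,"claw": 4.0}
  ]
}}

```text
time_s: 18.65
tcp_pos: [0.5674, 0.1342, 0.211]
ee_rot: [[-1.0, 0.03, 0.005], [0.03, 1.0, 0.003], [-0.005, 0.003, -1.0]]
wrist_force: [-0.5, 0.1, -0.5]
gripper_width: 0.472
gripper_force: 0.0
```

```bash
python3 -c "
from h import *;s=st();snap('scene','s5')
a=cv2.imread('pics/s5.png')[170:290,250:370]
cv2.imwrite('pics/c5.png',cv2.resize(a,None,fx=5,fy=5,interpolation=cv2.INTER_CUBIC))"
```

```text
t 18.65 tcp [0.5674 0.1342 0.211 ] in cradle mm [-33.6   0.  211. ] yaw of tool y 88.26 tilt [0.0052 0.0029] F [-0.5  0.1 -0.5] w 41.1 gf 0.0
```

View pics/c5.png

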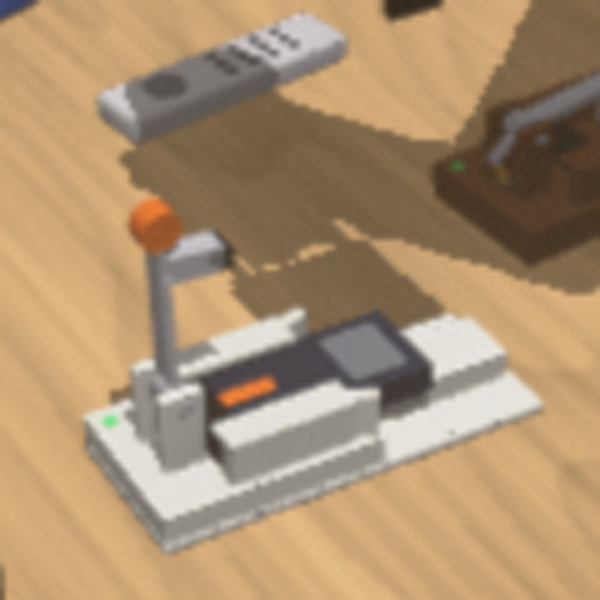

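The pack is seated in the channel, with its orange stripe by the end block at (247,391). The clip is open, with the tab at (156,225). I'll move over to it and pinch the tab.

Call:
{"method": "drive_tool", "body": {
  "rows": [
    {"tx": -2.5,"ty": -0.05,"tz": 0,"ax": 0,"ay": 0,"az": 0,"claw": 4.0},
    {"tx": -3.5,"ty": 0,"tz": 0,"ax": 0,"ay": 0,"az": 0,"claw": 4.0},
    {"tx": -2.5,"ty": 0,"tz": 0,"ax": 0,"ay": 0,"az": 0,"claw": 4.0},
    {"tx": -1.5,"ty": 0,"tz": 0,"ax": 0,"ay": 0,"az": 0,"claw": 4.0},
    {"tx": 0,"ty": 0,"tz": 2.5,"ax": 0,"ay": 0,"az": 0,"claw": 4.0},
    {"tx": 0,"ty": 0,"tz": 2.5,"ax": 0,"ay": 0,"az": 0,"claw": 4.0},
    {"tx": 0,"ty": 0,"tz": 2.5,"ax": 0,"ay": 0,"az": 0,"claw": 4.0},
    {"tx": 0,"ty": 0,"tz": 1.5,"ax": 0,"ay": 0,"az": 0,"claw": 4.0},
    {"tx": 0,"ty": 0,"tz": 0,"ax": 0,"ay": 0,"az": 0,"claw": 4.0},
    {"tx": 0,"ty": 0,"tz": 0,"ax": 0,"ay": 0,"az": 0,"claw": 4.0}
  ]
}}

```text
time_s: 19.53
tcp_pos: [0.6654, 0.1298, 0.1158]
ee_rot: [[-1.0, 0.03, -0.004], [0.03, 1.0, -0.002], [0.004, -0.002, -1.0]]
wrist_force: [0.5, 0.6, 0.2]
gripper_width: 0.461
gripper_force: 0.0
```

```bash
python3 -c "
from h import *;s=st()
a=np.radians(174.2)-np.linspace(1.5,.12,18);x=7.94*np.cos(a);z=7.94*np.sin(a)
print(np.round(np.c_[-np.diff(x),-np.diff(z)],2).tolist())"
```

```text
t 19.53 tcp [0.6654 0.1298 0.1158] in cradle mm [ 64.5  -1.5 115.8] yaw of tool y 88.28 tilt [-0.0043 -0.0023] F [0.5 0.6 0.2] w 40.1 gf 0.0
[[0.64, 0.01], [0.64, 0.06], [0.63, 0.11], [0.62, 0.16], [0.61, 0.21], [0.59, 0.26], [0.57, 0.31], [0.54, 0.35], [0.51, 0.39], [0.48, 0.43], [0.44, 0.47], [0.4, 0.51], [0.36, 0.54], [0.31, 0.56], [0.27, 0.59], [0.22, 0.61], [0.17, 0.62]]
```

Call:
{"method": "drive_tool", "body": {
  "rows": [
    {"tx": -0.15,"ty": 0.08,"tz": 0,"ax": 0,"ay": 0,"az": 0,"claw": 2.5},
    {"tx": 0,"ty": 0,"tz": 0,"ax": 0,"ay": 0,"az": 0,"claw": 1.8},
    {"tx": 0,"ty": 0,"tz": 0,"ax": 0,"ay": 0,"az": 0,"claw": 0.5},
    {"tx": 0,"ty": 0,"tz": 0,"ax": 0,"ay": 0,"az": 0,"claw": 0.5},
    {"tx": 0,"ty": 0,"tz": 0,"ax": 0,"ay": 0,"az": 0,"claw": 0.5},
    {"tx": 0,"ty": 0,"tz": 0,"ax": 0,"ay": 0,"az": 0,"claw": 0.5},
    {"tx": 0,"ty": 0,"tz": 0,"ax": 0,"ay": 0,"az": 0,"claw": 0.5}
  ]
}}

```text
time_s: 20.12
tcp_pos: [0.6681, 0.1307, 0.1188]
ee_rot: [[-1.0, 0.03, 0.001], [0.03, 1.0, -0.0], [-0.001, -0.0, -1.0]]
wrist_force: [-0.2, -1.9, 2.4]
gripper_width: 0.134
gripper_force: 30.0
```

```bash
python3 -c "
from h import *;s=st()"
```

```text
t 20.12 tcp [0.6681 0.1307 0.1188] in cradle mm [ 67.1  -0.5 118.8] yaw of tool y 88.26 tilt [ 0.0007 -0.0004] F [-0.2 -1.9  2.4] w 11.7 gf 30.0
```

Gripped. Now I'll swing it down slowly along the arc.

Call:
{"method": "drive_tool", "body": {
  "rows": [
    {"tx": 0.4,"ty": 0,"tz": 0.01,"ax": 0,"ay": 0,"az": 0,"claw": 0.5},
    {"tx": 0.64,"ty": 0,"tz": 0.03,"ax": 0,"ay": 0,"az": 0,"claw": 0.5},
    {"tx": 0.64,"ty": 0,"tz": 0.1,"ax": 0,"ay": 0,"az": 0,"claw": 0.5},
    {"tx": 0.63,"ty": 0,"tz": 0.14,"ax": 0,"ay": 0,"az": 0,"claw": 0.5},
    {"tx": 0.61,"ty": 0,"tz": 0.19,"ax": 0,"ay": 0,"az": 0,"claw": 0.5},
    {"tx": 0.6,"ty": 0,"tz": 0.24,"ax": 0,"ay": 0,"az": 0,"claw": 0.5},
    {"tx": 0,"ty": 0,"tz": 0,"ax": 0,"ay": 0,"az": 0,"claw": 0.5},
    {"tx": 0,"ty": 0,"tz": 0,"ax": 0,"ay": 0,"az": 0,"claw": 0.5}
  ]
}}

```text
time_s: 20.78
tcp_pos: [0.6343, 0.132, 0.113]
ee_rot: [[-1.0, 0.03, 0.004], [0.03, 1.0, 0.0], [-0.004, 0.0, -1.0]]
wrist_force: [2.0, -2.9, 6.4]
gripper_width: 0.132
gripper_force: 30.0
```

```bash
python3 -c "
from h import *;s=st();q=s['tcp_pos']-O
x0,z0=67.1-65,118.8-52+12.2
x=q@CX*1000-65;z=s['tcp_pos'][2]*1000-52+12.2
print(np.hypot(x0,z0),np.hypot(x,z),'clip',np.radians(174.2)-np.arctan2(z,x))"
```

```text
t 20.78 tcp [0.6343 0.132  0.113 ] in cradle mm [ 33.3  -0.2 113. ] yaw of tool y 88.3 tilt [0.0045 0.0002] F [ 2.  -2.9  6.4] w 11.5 gf 30.0
79.02790646347655 79.77967180104886 clip 1.0615040414080985
```

Call:
{"method": "drive_tool", "body": {
  "rows": [
    {"tx": 0.58,"ty": 0,"tz": 0.3,"ax": 0,"ay": 0,"az": 0,"claw": 0.5},
    {"tx": 0.56,"ty": 0,"tz": 0.33,"ax": 0,"ay": 0,"az": 0,"claw": 0.5},
    {"tx": 0.53,"ty": 0,"tz": 0.37,"ax": 0,"ay": 0,"az": 0,"claw": 0.5},
    {"tx": 0.5,"ty": 0,"tz": 0.4,"ax": 0,"ay": 0,"az": 0,"claw": 0.5},
    {"tx": 0.47,"ty": 0,"tz": 0.44,"ax": 0,"ay": 0,"az": 0,"claw": 0.5},
    {"tx": 0.43,"ty": 0,"tz": 0.47,"ax": 0,"ay": 0,"az": 0,"claw": 0.5},
    {"tx": 0,"ty": 0,"tz": 0,"ax": 0,"ay": 0,"az": 0,"claw": 0.5},
    {"tx": 0,"ty": 0,"tz": 0,"ax": 0,"ay": 0,"az": 0,"claw": 0.5}
  ]
}}

```text
time_s: 21.45
tcp_pos: [0.6006, 0.1331, 0.0867]
ee_rot: [[-1.0, 0.03, -0.004], [0.03, 1.0, -0.001], [0.004, -0.001, -1.0]]
wrist_force: [-2.1, -0.2, 1.9]
gripper_width: 0.137
gripper_force: 30.0
```

```bash
python3 -c "
from h import *;s=st();q=s['tcp_pos']-O
x=q@CX*1000-65;z=s['tcp_pos'][2]*1000-52+12.2
print(np.hypot(x,z),'clip',np.radians(174.2)-np.arctan2(z,x))
a=np.linspace(np.arctan2(z,x),np.radians(174.2)-.11,7)
X=7.94*np.cos(a);Z=7.94*np.sin(a);X[0]=x/10;Z[0]=z/10
print(np.round(np.c_[-np.diff(X),-np.diff(Z)],2).tolist())"
```

```text
t 21.45 tcp [0.6006 0.1331 0.0867] in cradle mm [-0.4 -0.1 86.7] yaw of tool y 88.26 tilt [-0.0036 -0.0006] F [-2.1 -0.2  1.9] w 11.9 gf 30.0
80.53578246635051 clip 0.5210875519676224
[[0.21, 0.52], [0.27, 0.47], [0.24, 0.49], [0.2, 0.5], [0.17, 0.52], [0.13, 0.53]]
```

Call:
{"method": "drive_tool", "body": {
  "rows": [
    {"tx": 0.25,"ty": 0,"tz": 0.48,"ax": 0,"ay": 0,"az": 0,"claw": 0.5},
    {"tx": 0.26,"ty": 0,"tz": 0.48,"ax": 0,"ay": 0,"az": 0,"claw": 0.5},
    {"tx": 0.23,"ty": 0,"tz": 0.49,"ax": 0,"ay": 0,"az": 0,"claw": 0.5},
    {"tx": 0.2,"ty": 0,"tz": 0.5,"ax": 0,"ay": 0,"az": 0,"claw": 0.5},
    {"tx": 0.15,"ty": 0,"tz": 0.45,"ax": 0,"ay": 0,"az": 0,"claw": 0.5},
    {"tx": 0.06,"ty": 0,"tz": 0.2,"ax": 0,"ay": 0,"az": 0,"claw": 0.5},
    {"tx": 0,"ty": 0,"tz": 0,"ax": 0,"ay": 0,"az": 0,"claw": 0.5},
    {"tx": 0,"ty": 0,"tz": 0,"ax": 0,"ay": 0,"az": 0,"claw": 0.5}
  ]
}}

```text
time_s: 22.12
tcp_pos: [0.5892, 0.1334, 0.0605]
ee_rot: [[-1.0, 0.031, -0.003], [0.031, 1.0, -0.001], [0.003, -0.001, -1.0]]
wrist_force: [-4.9, 1.4, 0.4]
gripper_width: 0.137
gripper_force: 30.0
```

```bash
python3 -c "
from h import *;s=st();q=s['tcp_pos']-O
x=q@CX*1000-65;z=s['tcp_pos'][2]*1000-52+12.2
print(np.hypot(x,z),'clip',np.radians(174.2)-np.arctan2(z,x))"
```

```text
t 22.12 tcp [0.5892 0.1334 0.0605] in cradle mm [-11.8  -0.1  60.5] yaw of tool y 88.24 tilt [-0.0033 -0.0005] F [-4.9  1.4  0.4] w 12.0 gf 30.0
79.53292821922965 clip 0.16258608026807497
```

Call:
{"method": "drive_tool", "body": {
  "rows": [
    {"tx": 0.08,"ty": 0,"tz": 0.15,"ax": 0,"ay": 0,"az": 0,"claw": 0.5},
    {"tx": 0.03,"ty": 0,"tz": 0.15,"ax": 0,"ay": 0,"az": 0,"claw": 0.5},
    {"tx": 0,"ty": 0,"tz": 0,"ax": 0,"ay": 0,"az": 0,"claw": 0.5},
    {"tx": 0,"ty": 0,"tz": 0,"ax": 0,"ay": 0,"az": 0,"claw": 0.5}
  ]
}}

```text
time_s: 22.45
tcp_pos: [0.5886, 0.1335, 0.058]
ee_rot: [[-1.0, 0.03, -0.002], [0.03, 1.0, -0.0], [0.002, -0.0, -1.0]]
wrist_force: [-4.3, 1.8, 1.0]
gripper_width: 0.133
gripper_force: 30.0
```

```bash
python3 -c "
from h import *;s=st();q=s['tcp_pos']-O
x=q@CX*1000-65;z=s['tcp_pos'][2]*1000-52+12.2
print(np.hypot(x,z),'clip',np.radians(174.2)-np.arctan2(z,x))"
```

```text
t 22.45 tcp [0.5886 0.1335 0.058 ] in cradle mm [-12.4  -0.1  58. ] yaw of tool y 88.25 tilt [-0.002  -0.0003] F [-4.3  1.8  1. ] w 11.6 gf 30.0
79.48186129599404 clip 0.13012400946097413
```

Call:
{"method": "drive_tool", "body": {
  "rows": [
    {"tx": 0.05,"ty": 0,"tz": 0.05,"ax": 0,"ay": 0,"az": 0,"claw": 0.5},
    {"tx": 0,"ty": 0,"tz": 0,"ax": 0,"ay": 0,"az": 0,"claw": 2.0},
    {"tx": 0,"ty": 0,"tz": 0,"ax": 0,"ay": 0,"az": 0,"claw": 3.5},
    {"tx": 0,"ty": 0,"tz": 0,"ax": 0,"ay": 0,"az": 0,"claw": 4.0},
    {"tx": 0,"ty": 0,"tz": 0,"ax": 0,"ay": 0,"az": 0,"claw": 4.0},
    {"tx": 0,"ty": 0,"tz": -1.0,"ax": 0,"ay": 0,"az": 0,"claw": 4.0},
    {"tx": 0,"ty": 0,"tz": -3.0,"ax": 0,"ay": 0,"az": 0,"claw": 4.0},
    {"tx": 0,"ty": 0,"tz": -4.0,"ax": 0,"ay": 0,"az": 0,"claw": 4.0},
    {"tx": 0,"ty": 0,"tz": -4.0,"ax": 0,"ay": 0,"az": 0,"claw": 4.0},
    {"tx": 0,"ty": 0,"tz": -4.0,"ax": 0,"ay": 0,"az": 0,"claw": 4.0}
  ]
}}

```text
time_s: 23.28
tcp_pos: [0.589, 0.1332, 0.2212]
ee_rot: [[-1.0, 0.03, 0.001], [0.03, 1.0, 0.0], [-0.001, 0.0, -1.0]]
wrist_force: [0.6, 0.6, -1.5]
gripper_width: 0.457
gripper_force: 0.0
```

Call:
{"method": "drive_tool", "body": {
  "rows": [
    {"tx": 3,"ty": 0,"tz": -1,"ax": 0,"ay": 0,"az": 0,"claw": 4.0},
    {"tx": 3,"ty": 0,"tz": 0,"ax": 0,"ay": 0,"az": 0,"claw": 4.0},
    {"tx": 0,"ty": 0,"tz": 0,"ax": 0,"ay": 0,"az": 0,"claw": 4.0},
    {"tx": 0,"ty": 0,"tz": 0,"ax": 0,"ay": 0,"az": 0,"claw": 4.0}
  ]
}}

```text
time_s: 23.62
tcp_pos: [0.5283, 0.1353, 0.2302]
ee_rot: [[-1.0, 0.029, 0.003], [0.029, 1.0, 0.001], [-0.003, 0.001, -1.0]]
wrist_force: [-0.1, 0.7, -1.0]
gripper_width: 0.455
gripper_force: 0.0
```

```bash
python3 -c "
from h import *;s=st();snap('scene','s6')
a=cv2.imread('pics/s6.png')[170:290,230:370]
cv2.imwrite('pics/c6.png',cv2.resize(a,None,fx=5,fy=5,interpolation=cv2.INTER_CUBIC))"
```

```text
t 23.62 tcp [0.5283 0.1353 0.2302] in cradle mm [-7.280e+01 -2.000e-01  2.302e+02] yaw of tool y 88.33 tilt [0.0025 0.0013] F [-0.1  0.7 -1. ] w 39.6 gf 0.0
```

View pics/c6.png

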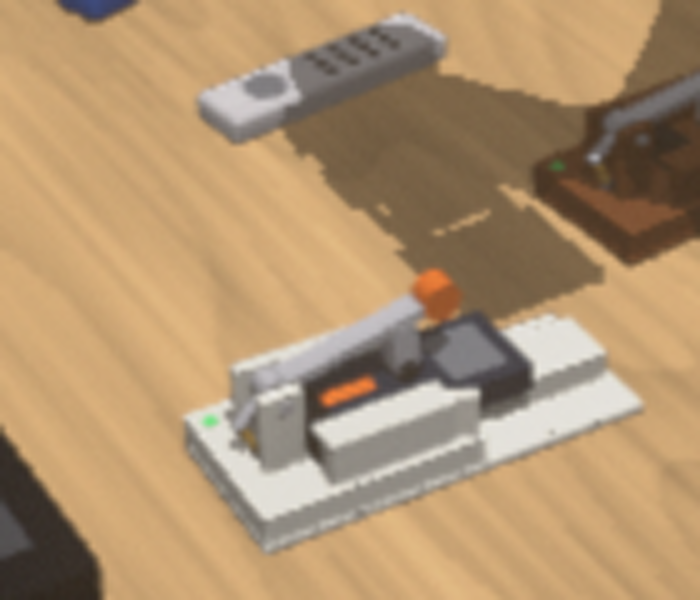

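The clip's nose presses on the pack at (405,360), and the tab is at (437,293). The pack's rear corner is at (532,385), the same place as before the clip came down. The gripper is clear, so I'm handing in.

```bash
python3 -c "
from station import finish_job;print(finish_job())"
```

```text
the job is handed in; nothing more can be done
None
```

The clip was swung fully open, the pack was pressed home with about 8 N and released, and the clip was brought down slowly to clamp it. I handed the job in at about 24 s and the station gave no verdict; my last picture shows the pack clamped and in place.

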